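Push the empty tin through the recycling box's flap

ROBOT

A 7-joint arm with a two-finger parallel gripper is mounted at the origin on a cart in front of the work surface, level with it; the furniture and walls round the work are solid. World frame = base frame: x ahead of the robot, y to its left, z up, the work surface at z = 0. Lengths are in m, angles in rad, forces in N, time in s.
With the tool pointing down it reaches from about 0.425 to 0.875 m from the base axis. Payload 9.9 kg.
Tool frame: the origin (TCP) lies at the very end of the fingers, on their centre line; the grasp point (between the pads) lies 19 mm behind it; z points along the fingers, y is the line along which they close (so a half turn about z gives the same grasp; the last joint's range is limited). The gripper opens to 85 mm and grips with 20 to 120 N. Pads are 22 mm wide; open, the fingers measure 114 mm over their backs; the gripper's body (76 mm by 85 mm) begins 54 mm behind the grasp point. The pads swing forward as they close: fully open they stand 13 mm farther back than shut.
Start: joints at [1.244, 0.576, 0.025, 1.437, -0.015, 1.129, -0.057], TCP at [0.162, -0.655, 0.231] pointing down, gripper open.
Joint ranges: [-2.76, 2.76], [-0.34, 2.15], [-1.52, 1.57], [0.19, 2.46], [-1.09, 4.23], [0.17, 1.99], [-2.82, 2.82]. Speed limits (rad/s): [2.22, 2.22, 3.01, 3.01, 3.14, 3.14, 3.14].

INTERFACE

Orientations are given as a 3x3 rotation matrix whose columns are the frame's x, y, z axes.
In Python, from workcell import monitor, optics, job gives the robot as it stands. The module is installed in compiled form; this text tells all that it offers.
- The arm moves only by the shell command python3 -m crank 'ROWS'. ROWS is JSON, a list of rows, each an object of numbers: "fingers": the opening, from 0 (shut) to 1 (fully open); "tx", "ty", "tz": the shift along the world's x, y, z in mm; "yaw": the turn about the world's z in rad. In form: [{"fingers": .., "tx": .., "ty": .., "tz": .., "yaw": ..}, ...]. A call has exactly 5 rows; each row is the pose to reach, as a shift and turn from the pose commanded when the call began; what a row does not reach only later rows make up. A row lasts 1/10 s, in which the tool goes at most 50 mm and 8.59 degrees, less where a joint would pass 70% of its speed; a pose out of reach is approached as far as the arm can. A call with a gripper value outside its range is refused whole. The fingers move at their own pace and stop on an object; the grip force is fixed at half the most. Time passes only in rows, so rows that repeat a pose let the fingers close, or fill a call up. It gives the time, the measured TCP pose, the force, the opening and the grip force at its end, in the units of the state.
- monitor.read_state(): the state, without advancing time (a new reading comes with each control period).
- optics.grab_frame(name): name is "side" or "top" or "wrist"; returns a dict with "image" (384x512x3 uint8, red, green, blue), "intrinsics" (3x3 intrinsics, pixels), "eye" and "orientation" of the camera in the world. Camera axes: x right, y down, z forward; pixel columns grow to the right and rows downward; lengths in m; the calibration is good to about 2 mm. A picture is of the moment at which its call begins. There is no depth.
- job.close_job(): hands the job in; it is judged then, once.
The state is a dict: "t": time; "q": joint angles; "qvel": joint speeds; "joint_torque": joint torques, N m; "ee_pos": TCP position; "tool_rot": TCP orientation; "force": force on the tool from outside, world axes, zero at the start; "ft_torque": the same for the moment, N m; "finger_gap": opening from 0.0 (shut) to 1.0 (fully open); "finger_force": force on a finger pad.
Only numpy, scipy, OpenCV 4.12 (cv2) and the standard library are available. Lean on these libraries where they do the work, as an engineer would, in place of code of your own. Each camera call takes 0.05 s, during which the arm holds its last target. There are 200 camera calls.

TASK

Put the rinsed-out open tin into the recycling box without picking it up: with the fingertips, gently push it along the loading shelf, against the flap and on through the mouth until it drops inside, then draw the hand back so that the flap swings fully shut behind it. The tin must slide on the shelf the whole way, not be squeezed or lifted and not fall off the shelf; leave the sealed tin, the cup and the opener where they are.

Things in the scene. Friction and masses are not known exactly. Their poses are not given: they have to be found in the camera images.
- recycling_box: White worktop recycling box, fixed, 250 mm wide, bamboo lid up to z = 201 mm with a low steel lifting bar on it (to 210 mm, 115 mm back). Origin on the worktop below the middle of the mouth; x points level into the box, y left across the mouth, z up. It reaches from x = -10 to +155 mm; a loading shelf stands out in front, towards the robot
- shelf_mid (a point): middle of the bamboo loading shelf's top, 110 mm above the worktop, axes as the box. The shelf runs from x = -172 to -4 mm of the box, where it ends in an edge: what passes it drops 98 mm to the box's floor. 226 mm wide over all; side rails, 7 mm thick, rise 12 mm above its top; open towards the robot
- mouth (a point): point in the middle of the mouth at shelf height (x = 0, y = 0, z = 110 mm of the box). The mouth in the front wall is 112 mm wide and 72 mm high, up to the hinge rod. The wall beside it is 14 mm thick (x = -10 to +4 mm)
- hinge_mid (a point): middle of the flap's hinge rod (radius 3.5 mm), 5 mm behind the mouth's plane, 186 mm above the worktop. Above it lies only the lid's front edge (x = -2.5 mm of the box, z = 194 to 201 mm), so fingers that point down can come up to that edge while the hand passes over the lid
- flap (a joint): steel flap, 108 mm wide, 80 mm high, 45 g, hanging in the mouth from the hinge rod at its top edge. 0 = shut (leaning on the mouth's sides), grows as its lower edge swings into the box, up to 1.35 rad. It falls shut by its own weight within a second when nothing is under it; the tin pushed against it opens it with under 1 N
- flap_edge (a point): middle of the flap's lower edge (106 mm above the worktop and 11 mm behind the mouth's plane when shut)
- tin_center (a point): centre, half-way up, of the rinsed-out steel tin: open at the top, empty, no label, ribbed, 74 mm outside diameter, 52 mm high, 40 to 85 g, upright on the loading shelf (centre 26 mm above it), z axis up. It slides when pushed low on its side and tips into the box by itself once its centre is some 15 mm past the shelf's edge
- sealed_tin: unopened food tin with a printed label, 75 mm diameter, 58 mm high, standing on the worktop beside the loading shelf; origin at the centre of its underside. Bystander
- cup: espresso cup with a handle, 64 x 89 mm, 48 mm high, standing on the worktop beside the loading shelf; origin at the centre of its underside. Bystander
- opener: opener lying on the worktop to the right, 174 x 41 x 20 mm; origin at the centre of its underside. Bystander
There are look-alikes about, which are no part of the job. Leave any blue or purple look-alike of the part that bears tin_center alone.

How it is judged:
On the way, in this order (a step that is already met when the one before it is completed fails the run):
1. the tin, on the shelf, holds the flap pushed open (value of joint flap above 0.25 rad and x of tin_center in the frame of recycling_box above -0.035 m and z of tin_center in the frame of recycling_box above 0.115 m), for 0.05 s.
2. the tin has dropped into the box (x of tin_center in the frame of recycling_box above 0.015 m and z of tin_center in the frame of recycling_box below 0.075 m), for 0.2 s.
At the end, for the whole second after the job is handed in: The tin lies at rest inside the box, its centre less than 75 mm above the worktop, and the flap hangs shut (joint under 0.05 rad) (all of step 2 and x of tin_center in the frame of recycling_box below 0.145 m and y of tin_center in the frame of recycling_box between -0.12 and 0.12 m and value of joint flap below 0.05 rad and linear speed of empty_tin below 0.03 m/s); the robot touches nothing.
It fails at once if the tin is lifted (its centre more than 12 mm higher than when it stands on the shelf) (z of tin_center in the frame of recycling_box above 0.148 m).
It fails at once if the tin falls off the shelf (z of tin_center in the frame of recycling_box below 0.09 m and x of tin_center in the frame of recycling_box below -0.01 m).
It fails at once if the thin tin is squeezed or rammed (more than 20 N from the fingers) (contact force between the fingers and empty_tin above 20 N).
It fails at once if the sealed tin, the cup or the opener is disturbed (moved more than 25 mm) (distance of any of sealed_tin, cup, opener from where it was at the start of the episode above 0.025 m).
It also fails if it takes over 45 s, if anything falls off the work surface, if the arm or the gripper's body presses on something with over 40 N, if the wrist force passes 120 N, or if a joint passes its speed limit or range.

## Working session

There is one attempt and no reset: what is moved stays moved. The work goes in short steps, Python scripts to look and compute and a shell command to move; the robot and the scene stay as the last step left them, time stands still between calls to the robot, and variables do not carry over. Pictures are saved under pics/ and viewed, at most 10 in all, crops included, and the job is handed in when it is done.

```bash
mkdir -p pics; cat > h.py <<'E'
from workcell import monitor, optics, job
import numpy as np, cv2
def grab(n,f=None):
    d=optics.grab_frame(n)
    if f: cv2.imwrite(f'pics/{f}.png',cv2.cvtColor(d['image'],cv2.COLOR_RGB2BGR))
    return d
def ray(d,u,v,z):
    r=np.array(d['orientation'])@np.linalg.inv(d['intrinsics'])@[u,v,1]
    e=np.array(d['eye']); return e+r*(z-e[2])/r[2]
def proj(d,p):
    c=np.array(d['intrinsics'])@np.array(d['orientation']).T@(np.array(p)-d['eye']); return c[:2]/c[2]
E
python3 - <<'E'
from h import *
import pickle
a=grab('top','top0');b=grab('side','side0')
pickle.dump((a,b),open('f0.pkl','wb'))
for d in(a,b): print(d['eye'],np.round(d['orientation'],3).tolist(),d['intrinsics'][0][0])
cv2.imwrite('pics/both0.png',np.vstack([cv2.imread('pics/top0.png'),cv2.imread('pics/side0.png')])[:, :])
s=monitor.read_state();print(s['ee_pos'],np.round(s['tool_rot'],3).tolist(),s['finger_gap'])
E
```

```text
[-0.14293655  0.13985725  1.60120744] [[-0.381, -0.837, 0.393], [-0.925, 0.344, -0.163], [0.001, -0.426, -0.905]] 457.57805142655377
[0.74528373 0.61570636 1.54029651] [[-0.943, 0.29, -0.161], [0.331, 0.829, -0.451], [0.003, -0.478, -0.878]] 441.7078580171735
[ 0.16217198 -0.65480452  0.230533  ] [[0.971, 0.24, -0.0], [0.24, -0.971, 0.001], [-0.0, -0.002, -1.0]] 0.9999541705871057
```

View pics/top0.png

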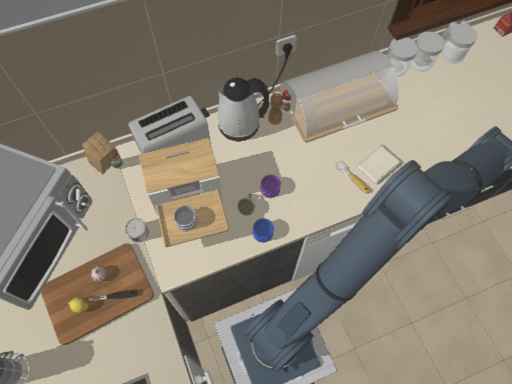

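View pics/side0.png

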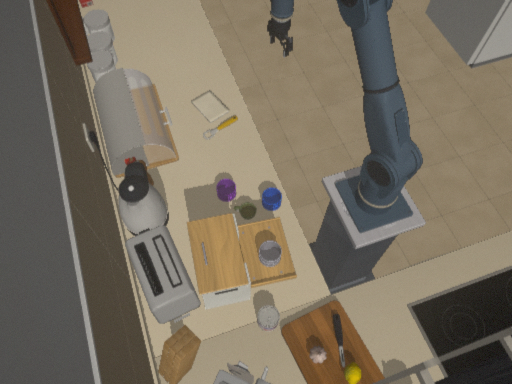

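Candidates for the tin (top view): the grey open tin on the shelf (185,217), the whitish tin on the worktop (136,230, sealed), the blue one (263,230) and the purple one (270,187). The dark green thing at (246,206) is the cup. I choose the one on the shelf and check it in a crop.

```bash
python3 - <<'E'
import cv2,numpy as np
a=cv2.imread('pics/top0.png')[130:260,110:240];b=cv2.imread('pics/side0.png')[200:330,180:310]
r=lambda i:cv2.resize(i,(390,390),interpolation=cv2.INTER_CUBIC)
cv2.imwrite('pics/crop.png',np.hstack([r(a),r(b)]))
E
```

```text
(no output)
```

View pics/crop.png

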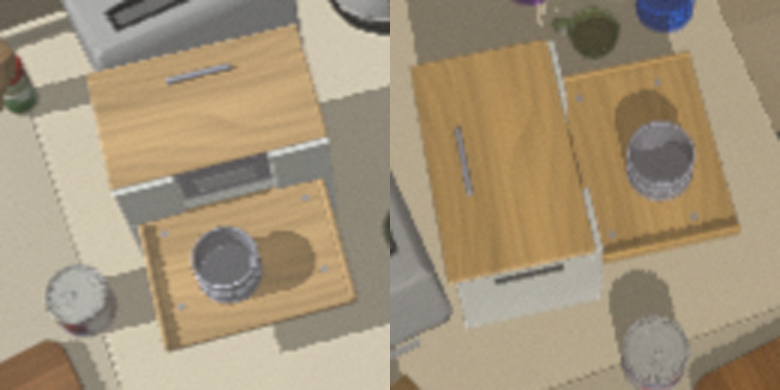

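The crop confirms it: ribbed, open, unlabelled, on the shelf at top (185,215) and side (270,251). The sealed tin has a closed lid and stands on the worktop.

```bash
python3 - <<'E'
from h import *
import pickle
a,b=pickle.load(open('f0.pkl','rb'))
T={'lidF':((147.7,194),(219.3,176),.201),'lidB':((139.3,154),(208.7,138.7),.201),'shelf':((165.7,246.3),(228.3,229.3),.122)}
S={'lidF':((249,283.3),(233,214),.201),'lidB':((202.7,293.3),(187.3,222),.201),'shelf':((296,276.7),(279.3,218.3),.122)}
for n,d,X in(('top',a,T),('side',b,S)):
    for k,(p,q,z) in X.items():
        P,Q=ray(d,*p,z)[:2],ray(d,*q,z)[:2]; v=P-Q
        print(n,k,P.round(4),Q.round(4),'mid',((P+Q)/2).round(4),'w',np.linalg.norm(v).round(4),'yaw',np.arctan2(-v[0],v[1]).round(3))
print('tin',ray(a,185.3,215.3,.162),ray(b,270,251,.162))
print('sealed',ray(a,136,225,.058),ray(b,268,317,.05))
print('cup',ray(a,246,206,.04),'blue',ray(a,263,230,.04),ray(b,272,199,.04),'purple',ray(a,270,187,.04))
E
```

```text
top lidF [0.5902 0.2156] [ 0.5622 -0.0317] mid [0.5762 0.092 ] w 0.2489 yaw -0.113
top lidB [0.7504 0.1977] [ 0.7168 -0.0495] mid [0.7336 0.0741] w 0.2495 yaw -0.135
top shelf [0.421  0.2204] [0.3975 0.0027] mid [0.4093 0.1115] w 0.219 yaw -0.107
side lidF [0.6008 0.2205] [ 0.5719 -0.0245] mid [0.5864 0.098 ] w 0.2467 yaw -0.117
side lidB [0.7461 0.2033] [ 0.7256 -0.0466] mid [0.7359 0.0783] w 0.2507 yaw -0.082
side shelf [0.4372 0.2276] [0.4115 0.0084] mid [0.4244 0.118 ] w 0.2208 yaw -0.117
tin [0.48553139 0.12301724 0.162     ] [0.49393928 0.12781474 0.162     ]
sealed [0.56276291 0.29816513 0.058     ] [0.56304245 0.30632941 0.05      ]
cup [ 0.48835637 -0.09896546  0.04      ] blue [ 0.37707118 -0.12035252  0.04      ] [ 0.38883105 -0.11298244  0.04      ] purple [ 0.52638593 -0.21250388  0.04      ]
```

```bash
python3 -m crank '[{"fingers":0.47,"tx":35,"ty":25,"tz":20,"yaw":-0.1},{"fingers":0.47,"tx":70,"ty":50,"tz":40,"yaw":-0.2},{"fingers":0.47,"tx":105,"ty":80,"tz":60,"yaw":-0.3},{"fingers":0.47,"tx":140,"ty":105,"tz":80,"yaw":-0.36},{"fingers":0.47,"tx":175,"ty":130,"tz":100,"yaw":-0.36}]'
python3 -m crank '[{"fingers":0.47,"tx":30,"ty":40,"tz":0,"yaw":0},{"fingers":0.47,"tx":60,"ty":80,"tz":0,"yaw":0},{"fingers":0.47,"tx":90,"ty":120,"tz":0,"yaw":0},{"fingers":0.47,"tx":105,"ty":165,"tz":0,"yaw":0},{"fingers":0.47,"tx":115,"ty":210,"tz":0,"yaw":0}]'
```

```text
t: 0.6
ee_pos: [0.3385, -0.5236, 0.3318]
tool_rot: [[0.993, -0.119, -0.0], [-0.119, -0.993, 0.001], [-0.0, -0.001, -1.0]]
force: [0.7, -0.3, 0.7]
finger_gap: 0.467
finger_force: 0.0
t: 1.1
ee_pos: [0.4534, -0.3128, 0.3306]
tool_rot: [[0.993, -0.116, -0.001], [-0.116, -0.993, 0.001], [-0.001, -0.001, -1.0]]
force: [1.4, 0.1, -0.1]
finger_gap: 0.468
finger_force: 0.0
```

```bash
python3 -m crank '[{"fingers":0.47,"tx":0,"ty":48,"tz":0,"yaw":0},{"fingers":0.47,"tx":0,"ty":96,"tz":0,"yaw":0},{"fingers":0.47,"tx":0,"ty":144,"tz":0,"yaw":0},{"fingers":0.47,"tx":0,"ty":192,"tz":0,"yaw":0},{"fingers":0.47,"tx":0,"ty":240,"tz":0,"yaw":0}]'
python3 -m crank '[{"fingers":0.47,"tx":-5,"ty":48,"tz":-5,"yaw":0},{"fingers":0.47,"tx":-10,"ty":96,"tz":-10,"yaw":0},{"fingers":0.47,"tx":-15,"ty":144,"tz":-15,"yaw":0},{"fingers":0.47,"tx":-25,"ty":190,"tz":-20,"yaw":0},{"fingers":0.47,"tx":-29,"ty":206,"tz":-20,"yaw":0}]'
python3 -c "
from h import *
import pickle
d=grab('wrist','w1');pickle.dump(d,open('w1.pkl','wb'));print(monitor.read_state()['ee_pos'],d['eye'])"
```

```text
t: 1.6
ee_pos: [0.4517, -0.0733, 0.3312]
tool_rot: [[0.993, -0.117, -0.0], [-0.117, -0.993, -0.0], [-0.0, 0.0, -1.0]]
force: [1.5, -0.4, -0.3]
finger_gap: 0.473
finger_force: 0.0
t: 2.1
ee_pos: [0.4214, 0.1354, 0.3107]
tool_rot: [[0.994, -0.111, -0.001], [-0.111, -0.994, 0.001], [-0.002, -0.001, -1.0]]
force: [-0.0, -0.4, -0.4]
finger_gap: 0.472
finger_force: 0.0
[0.42140293 0.13616642 0.31096612] [0.50631714 0.12517081 0.45357619]
```

View pics/w1.png

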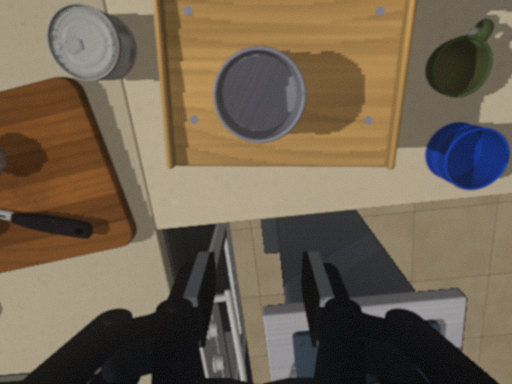

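The wrist view shows the tin rim centred at (260,93), the shelf's front corners at (169,167) and (395,167), and the finger tips at about (205,255) and (312,255), either side of the tin's line.

```bash
python3 - <<'E'
from h import *
import pickle
d=pickle.load(open('w1.pkl','rb'))
L,R=[ray(d,*p,.122)[:2] for p in((169,167),(395,167))]
v=L-R;yaw=np.arctan2(-v[0],v[1]);ex=np.array([np.cos(yaw),np.sin(yaw)]);ey=np.array([-ex[1],ex[0]])
O=(L+R)/2+.172*ex
print(L,R,np.linalg.norm(v),'yaw',yaw,'O',O)
l,r,t,b=[ray(d,*p,.162)[:2] for p in((214,93),(305,93),(260,46),(260,140))]
t0=(l+r+t+b)/4;print('tin',t0,np.linalg.norm(l-r),'box',(t0-O)@ex,(t0-O)@ey)
p=monitor.read_state()['ee_pos'][:2];print('tcp box',(p-O)@ex,(p-O)@ey)
print('tipL,R',proj(d,[*(p+.02*ey),.31]),proj(d,[*(p-.02*ey),.31]))
E
```

```text
[0.43230285 0.22245349] [0.40760917 0.00104006] 0.22278618249861318 yaw -0.11106848554529647 O [0.59089619 0.09268225]
tin [0.49289897 0.12582713] 0.07359969670145762 box -0.10106717099359498 0.02207861167845686
tcp box -0.1732686784117472 0.024429548539291305
tipL,R [213.25138405 267.83683898] [297.74696807 267.87145263]
```

```bash
python3 -m crank '[{"fingers":0.47,"tx":0,"ty":-2,"tz":-45,"yaw":0},{"fingers":0.47,"tx":0,"ty":-2,"tz":-90,"yaw":0},{"fingers":0.47,"tx":0,"ty":-2,"tz":-130,"yaw":0},{"fingers":0.47,"tx":0,"ty":-2,"tz":-160,"yaw":0},{"fingers":0.47,"tx":0,"ty":-2,"tz":-174,"yaw":0}]'
python3 -m crank '[{"fingers":0.47,"tx":4,"ty":0,"tz":0,"yaw":0},{"fingers":0.47,"tx":8,"ty":-1,"tz":0,"yaw":0},{"fingers":0.47,"tx":12,"ty":-1,"tz":0,"yaw":0},{"fingers":0.47,"tx":16,"ty":-2,"tz":0,"yaw":0},{"fingers":0.47,"tx":20,"ty":-2,"tz":0,"yaw":0}]'
python3 -c "
from h import *
d=grab('wrist','w2')"
```

```text
t: 2.65
ee_pos: [0.4219, 0.1277, 0.1347]
tool_rot: [[0.993, -0.117, -0.004], [-0.117, -0.993, -0.002], [-0.004, 0.002, -1.0]]
force: [-0.7, 0.6, -0.1]
finger_gap: 0.47
finger_force: 0.0
t: 3.15
ee_pos: [0.4441, 0.1266, 0.138]
tool_rot: [[0.993, -0.117, 0.001], [-0.117, -0.993, 0.0], [0.001, -0.0, -1.0]]
force: [-0.4, 0.7, 0.3]
finger_gap: 0.467
finger_force: 0.0
```

View pics/w2.png

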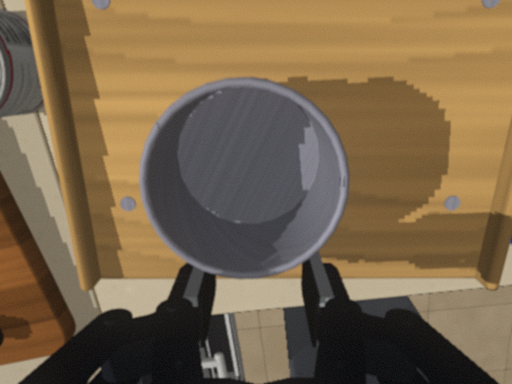

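The tin's rim is centred at (245,178) and the fingers at about x=256, just behind it; it will centre itself between them. I push now, easing to the right.

```bash
python3 -m crank '[{"fingers":0.47,"tx":4,"ty":-2,"tz":0,"yaw":0},{"fingers":0.47,"tx":9,"ty":-4,"tz":0,"yaw":0},{"fingers":0.47,"tx":14,"ty":-6,"tz":0,"yaw":0},{"fingers":0.47,"tx":19,"ty":-8,"tz":0,"yaw":0},{"fingers":0.47,"tx":24,"ty":-10,"tz":0,"yaw":0}]'
python3 -m crank '[{"fingers":0.47,"tx":5,"ty":-2,"tz":0,"yaw":0},{"fingers":0.47,"tx":10,"ty":-4,"tz":0,"yaw":0},{"fingers":0.47,"tx":15,"ty":-6,"tz":0,"yaw":0},{"fingers":0.47,"tx":20,"ty":-8,"tz":0,"yaw":0},{"fingers":0.47,"tx":25,"ty":-10,"tz":0,"yaw":0}]'
python3 - <<'E'
from h import *
d=grab('wrist','w3')
O=np.array([.589,.094]);ex=np.array([.9938,-.1108]);ey=np.array([.1108,.9938])
p=monitor.read_state()['ee_pos'][:2]-O;print('tcp box',p@ex,p@ey)
E
```

```text
t: 3.7
ee_pos: [0.4677, 0.1166, 0.1372]
tool_rot: [[0.993, -0.117, -0.0], [-0.117, -0.993, 0.0], [-0.0, -0.0, -1.0]]
force: [-0.8, 0.4, 1.2]
finger_gap: 0.466
finger_force: 0.5
t: 4.2
ee_pos: [0.4927, 0.1066, 0.1373]
tool_rot: [[0.993, -0.117, -0.0], [-0.117, -0.993, -0.0], [-0.0, 0.0, -1.0]]
force: [-0.9, 0.2, 0.8]
finger_gap: 0.473
finger_force: 0.4
tcp box -0.0961902337527728 0.0015477678768346602
```

View pics/w3.png

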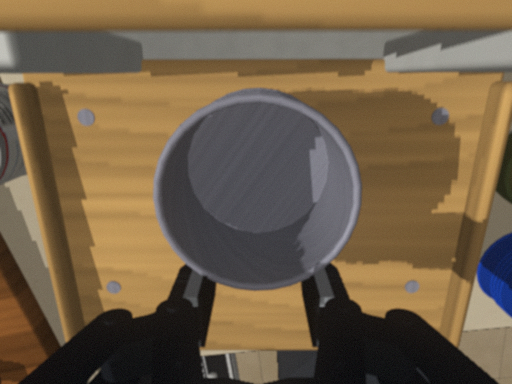

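The tin is centred at (258,188) between the fingers, and the mouth spans columns 142 to 385 (middle 263), so it is within about 2 mm. I push straight on.

```bash
python3 -m crank '[{"fingers":0.47,"tx":5,"ty":-1,"tz":0,"yaw":0},{"fingers":0.47,"tx":10,"ty":-2,"tz":0,"yaw":0},{"fingers":0.47,"tx":15,"ty":-2,"tz":0,"yaw":0},{"fingers":0.47,"tx":20,"ty":-3,"tz":0,"yaw":0},{"fingers":0.47,"tx":25,"ty":-4,"tz":0,"yaw":0}]'
python3 -m crank '[{"fingers":0.47,"tx":4,"ty":0,"tz":0,"yaw":0},{"fingers":0.47,"tx":9,"ty":-1,"tz":0,"yaw":0},{"fingers":0.47,"tx":13,"ty":-1,"tz":0,"yaw":0},{"fingers":0.47,"tx":17,"ty":-2,"tz":0,"yaw":0},{"fingers":0.47,"tx":21,"ty":-2,"tz":0,"yaw":0}]'
python3 - <<'E'
from h import *
d=grab('wrist','w4')
O=np.array([.589,.094]);ex=np.array([.9938,-.1108]);ey=np.array([.1108,.9938])
p=monitor.read_state()['ee_pos'][:2]-O;print('tcp box',p@ex,p@ey)
E
```

```text
t: 4.75
ee_pos: [0.5177, 0.1028, 0.1372]
tool_rot: [[0.993, -0.117, -0.0], [-0.117, -0.993, 0.0], [-0.0, -0.0, -1.0]]
force: [-1.3, 0.8, -0.1]
finger_gap: 0.471
finger_force: 0.3
t: 5.25
ee_pos: [0.5384, 0.1007, 0.1373]
tool_rot: [[0.993, -0.117, -0.0], [-0.117, -0.993, -0.0], [-0.0, 0.0, -1.0]]
force: [-3.0, 0.5, 1.8]
finger_gap: 0.47
finger_force: 1.1
tcp box -0.050291388401191135 0.0011427125010238077
```

View pics/w4.png

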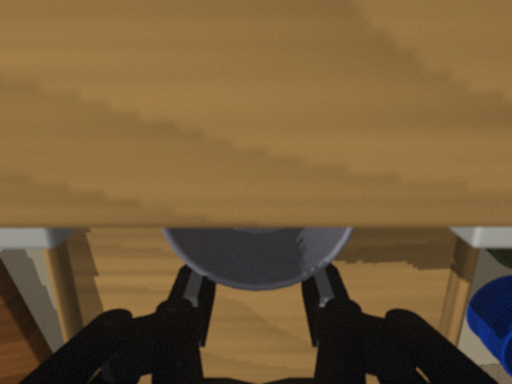

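The tin is still seated in the fingers (rim visible at 165–350, row 228–288) and half under the lid's edge. I continue.

```bash
python3 -m crank '[{"fingers":0.47,"tx":4,"ty":0,"tz":0,"yaw":0},{"fingers":0.47,"tx":8,"ty":-1,"tz":0,"yaw":0},{"fingers":0.47,"tx":12,"ty":-1,"tz":0,"yaw":0},{"fingers":0.47,"tx":16,"ty":-2,"tz":0,"yaw":0},{"fingers":0.47,"tx":20,"ty":-2,"tz":0,"yaw":0}]'
python3 - <<'E'
from h import *
d=grab('wrist','w5')
O=np.array([.589,.094]);ex=np.array([.9938,-.1108]);ey=np.array([.1108,.9938])
s=monitor.read_state();p=s['ee_pos'][:2]-O;print('tcp box',p@ex,p@ey,s['finger_force'])
E
```

```text
t: 5.8
ee_pos: [0.5589, 0.0986, 0.1373]
tool_rot: [[0.993, -0.117, 0.001], [-0.117, -0.993, 0.0], [0.001, -0.0, -1.0]]
force: [-0.7, 0.8, -1.0]
finger_gap: 0.468
finger_force: 0.0
tcp box -0.029726731885100586 0.0013490417269793361 0.0
```

View pics/w5.png

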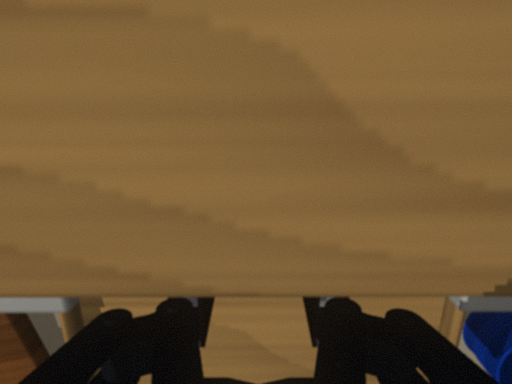

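The fingertips are now at the lid's edge (row 297), there is no tin in view and the contact force has gone to zero, so it has probably tipped in. I draw back and look.

```bash
python3 -m crank '[{"fingers":0.47,"tx":-15,"ty":2,"tz":0,"yaw":0},{"fingers":0.47,"tx":-35,"ty":4,"tz":0,"yaw":0},{"fingers":0.47,"tx":-60,"ty":7,"tz":0,"yaw":0},{"fingers":0.47,"tx":-90,"ty":10,"tz":0,"yaw":0},{"fingers":0.47,"tx":-120,"ty":13,"tz":10,"yaw":0}]'
python3 -m crank '[{"fingers":0.47,"tx":-5,"ty":1,"tz":20,"yaw":0},{"fingers":0.47,"tx":-5,"ty":1,"tz":50,"yaw":0},{"fingers":0.47,"tx":-5,"ty":1,"tz":70,"yaw":0},{"fingers":0.47,"tx":-5,"ty":1,"tz":80,"yaw":0},{"fingers":0.47,"tx":-5,"ty":1,"tz":80,"yaw":0}]'
python3 - <<'E'
from h import *
w=grab('wrist')['image'];t=grab('top')['image'][130:260,110:240]
i=np.hstack([cv2.resize(w,(400,300)),cv2.resize(t,(390,300),interpolation=cv2.INTER_CUBIC)])
cv2.imwrite('pics/end.png',i[:,:,::-1])
E
```

```text
t: 6.35
ee_pos: [0.4369, 0.1116, 0.1465]
tool_rot: [[0.993, -0.117, -0.001], [-0.117, -0.993, -0.0], [-0.001, 0.001, -1.0]]
force: [0.3, -0.2, -0.3]
finger_gap: 0.473
finger_force: 0.0
t: 6.85
ee_pos: [0.434, 0.113, 0.2282]
tool_rot: [[0.993, -0.117, 0.002], [-0.117, -0.993, 0.001], [0.002, -0.001, -1.0]]
force: [0.3, 0.3, -0.7]
finger_gap: 0.468
finger_force: 0.0
```

View pics/end.png

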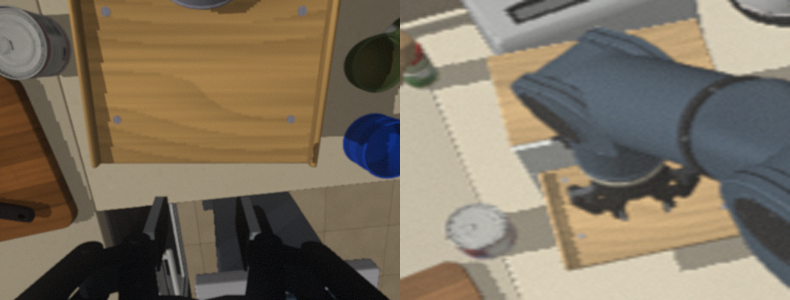

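The tin has not dropped: its rim shows at (205,3) in the wrist half, still in the mouth. I measure it before pushing farther.

```bash
python3 - <<'E'
from h import *
O=np.array([.589,.094]);ex=np.array([.9938,-.1108]);ey=np.array([.1108,.9938])
d=grab('wrist','w6')
for u,v in((262,8),(205,0),(320,0)):
    p=ray(d,u,v,.162)[:2]-O;print(p@ex,p@ey)
b=d['image'];print(b[0:14,255:270:7].tolist())
c=b[0:60,180:340];cv2.imwrite('pics/c6.png',cv2.resize(c,None,fx=4,fy=4)[:,:,::-1])
E
```

```text
-0.0369269083164915 -0.0020923696687279144
-0.032950995415913106 0.02815424116971241
-0.03334207303991294 -0.03289217764894934
[[[69, 69, 75], [66, 65, 70], [59, 57, 63]], [[73, 68, 77], [67, 63, 67], [59, 60, 61]], [[69, 69, 74], [67, 66, 70], [60, 59, 61]], [[76, 75, 77], [72, 71, 75], [72, 72, 76]], [[85, 86, 88], [87, 83, 89], [87, 85, 91]], [[98, 96, 101], [98, 96, 103], [94, 94, 100]], [[103, 102, 109], [93, 93, 99], [79, 77, 82]], [[93, 90, 96], [83, 80, 84], [73, 67, 65]], [[95, 84, 82], [81, 71, 64], [73, 59, 44]], [[112, 89, 64], [101, 81, 53], [91, 68, 45]], [[135, 102, 65], [132, 99, 57], [101, 77, 45]], [[138, 105, 61], [140, 107, 65], [103, 79, 48]], [[144, 111, 65], [139, 107, 62], [117, 90, 53]], [[140, 110, 61], [143, 112, 67], [135, 105, 62]]]
```

View pics/c6.png

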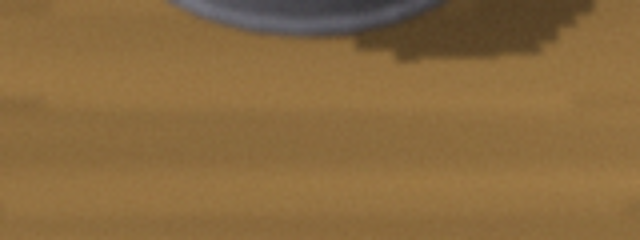

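The rear rim is at about x = -37 mm of the box, so the tin's centre is near 0 and it needs some 15 to 20 mm more. I push once more with the fingers shut, which puts the contact squarely behind it.

```bash
python3 -m crank '[{"fingers":0,"tx":0,"ty":-3,"tz":-30,"yaw":0},{"fingers":0,"tx":0,"ty":-5,"tz":-60,"yaw":0},{"fingers":0,"tx":0,"ty":-5,"tz":-80,"yaw":0},{"fingers":0,"tx":20,"ty":-7,"tz":-88,"yaw":0},{"fingers":0,"tx":45,"ty":-9,"tz":-88,"yaw":0}]'
python3 -m crank '[{"fingers":0,"tx":20,"ty":-2,"tz":0,"yaw":0},{"fingers":0,"tx":30,"ty":-3,"tz":0,"yaw":0},{"fingers":0,"tx":37,"ty":-4,"tz":0,"yaw":0},{"fingers":0,"tx":42,"ty":-5,"tz":0,"yaw":0},{"fingers":0,"tx":47,"ty":-5,"tz":0,"yaw":0}]'
cat > st.py <<'E'
from h import *
O=np.array([.589,.094]);ex=np.array([.9938,-.1108]);ey=np.array([.1108,.9938])
s=monitor.read_state();p=s['ee_pos'][:2]-O;print('tcp box',p@ex,p@ey,s['finger_force'],s['force'])
E
python3 st.py
```

```text
t: 7.5
ee_pos: [0.4766, 0.1035, 0.1367]
tool_rot: [[0.993, -0.116, -0.005], [-0.116, -0.993, -0.001], [-0.005, 0.002, -1.0]]
force: [1.5, 0.2, 0.5]
finger_gap: 0.001
finger_force: 0.0
t: 8.0
ee_pos: [0.5249, 0.0987, 0.1391]
tool_rot: [[0.993, -0.117, -0.001], [-0.117, -0.993, -0.0], [-0.001, 0.0, -1.0]]
force: [-0.6, 0.2, 0.3]
finger_gap: 0.003
finger_force: 0.0
tcp box -0.06425993958265461 -0.0024408230371891315 0.0 [-0.60547705  0.20247016  0.33726438]
```

```bash
python3 -m crank '[{"fingers":0,"tx":5,"ty":-1,"tz":0,"yaw":0},{"fingers":0,"tx":10,"ty":-1,"tz":0,"yaw":0},{"fingers":0,"tx":15,"ty":-2,"tz":0,"yaw":0},{"fingers":0,"tx":20,"ty":-2,"tz":0,"yaw":0},{"fingers":0,"tx":25,"ty":-3,"tz":0,"yaw":0}]'
python3 -m crank '[{"fingers":0,"tx":4,"ty":0,"tz":0,"yaw":0},{"fingers":0,"tx":8,"ty":-1,"tz":0,"yaw":0},{"fingers":0,"tx":12,"ty":-1,"tz":0,"yaw":0},{"fingers":0,"tx":16,"ty":-2,"tz":0,"yaw":0},{"fingers":0,"tx":20,"ty":-2,"tz":0,"yaw":0}]'
python3 st.py
```

```text
t: 8.5
ee_pos: [0.5507, 0.0959, 0.1393]
tool_rot: [[0.993, -0.117, 0.0], [-0.117, -0.993, 0.0], [0.0, -0.0, -1.0]]
force: [0.9, 0.2, -0.0]
finger_gap: 0.002
finger_force: 0.0
t: 9.0
ee_pos: [0.5706, 0.0936, 0.1393]
tool_rot: [[0.993, -0.117, -0.0], [-0.117, -0.993, -0.0], [-0.0, 0.0, -1.0]]
force: [-1.6, 0.1, 1.5]
finger_gap: 0.003
finger_force: 0.0
tcp box -0.018255417106372764 -0.0024005077297630613 0.0 [-1.63135275  0.12184427  1.48927426]
```

```bash
python3 -m crank '[{"fingers":0,"tx":2,"ty":0,"tz":0,"yaw":0},{"fingers":0,"tx":4,"ty":0,"tz":0,"yaw":0},{"fingers":0,"tx":6,"ty":-1,"tz":0,"yaw":0},{"fingers":0,"tx":6,"ty":-1,"tz":0,"yaw":0},{"fingers":0,"tx":6,"ty":-1,"tz":0,"yaw":0}]'
python3 st.py; python3 - <<'E'
from h import *
t=grab('top')['image'][140:240,120:250];s=grab('side')['image'][190:310,180:320]
i=np.hstack([cv2.resize(t,(390,300),interpolation=cv2.INTER_CUBIC),cv2.resize(s,(400,300),interpolation=cv2.INTER_CUBIC)])
cv2.imwrite('pics/e2.png',i[:,:,::-1])
E
```

```text
t: 9.5
ee_pos: [0.5708, 0.0935, 0.1391]
tool_rot: [[0.993, -0.115, -0.01], [-0.115, -0.993, -0.001], [-0.009, 0.002, -1.0]]
force: [-23.2, 1.9, 16.2]
finger_gap: -0.001
finger_force: 0.0
tcp box -0.018006557422541786 -0.00248665219743928 0.0 [-23.21097422   1.91076314  16.21841264]
```

The 23 N is the fingers meeting the lid's edge. I back off straight away.

```bash
python3 -m crank '[{"fingers":0,"tx":-10,"ty":1,"tz":0,"yaw":0},{"fingers":0,"tx":-30,"ty":3,"tz":0,"yaw":0},{"fingers":0,"tx":-60,"ty":6,"tz":0,"yaw":0},{"fingers":0,"tx":-100,"ty":11,"tz":0,"yaw":0},{"fingers":0,"tx":-135,"ty":15,"tz":20,"yaw":0}]'
python3 -m crank '[{"fingers":0,"tx":-5,"ty":1,"tz":30,"yaw":0},{"fingers":0,"tx":-5,"ty":1,"tz":60,"yaw":0},{"fingers":0,"tx":-5,"ty":1,"tz":80,"yaw":0},{"fingers":0,"tx":-5,"ty":1,"tz":80,"yaw":0},{"fingers":0,"tx":-5,"ty":1,"tz":80,"yaw":0}]'
python3 - <<'E'
from h import *
w=grab('wrist','w7')['image'][:110,60:460];s=grab('top')['image'][140:240,120:250]
i=np.vstack([cv2.resize(w,(600,165)),cv2.resize(s,(600,430),interpolation=cv2.INTER_CUBIC)])
cv2.imwrite('pics/e3.png',i[:,:,::-1])
E
```

```text
t: 10.1
ee_pos: [0.4386, 0.1075, 0.1578]
tool_rot: [[0.993, -0.117, -0.004], [-0.117, -0.993, -0.001], [-0.003, 0.001, -1.0]]
force: [0.9, 0.7, 0.4]
finger_gap: 0.001
finger_force: 0.0
t: 10.6
ee_pos: [0.4364, 0.1088, 0.2393]
tool_rot: [[0.993, -0.117, 0.001], [-0.117, -0.993, 0.0], [0.001, -0.0, -1.0]]
force: [-0.2, -0.3, -0.3]
finger_gap: -0.0
finger_force: 0.0
```

View pics/e3.png

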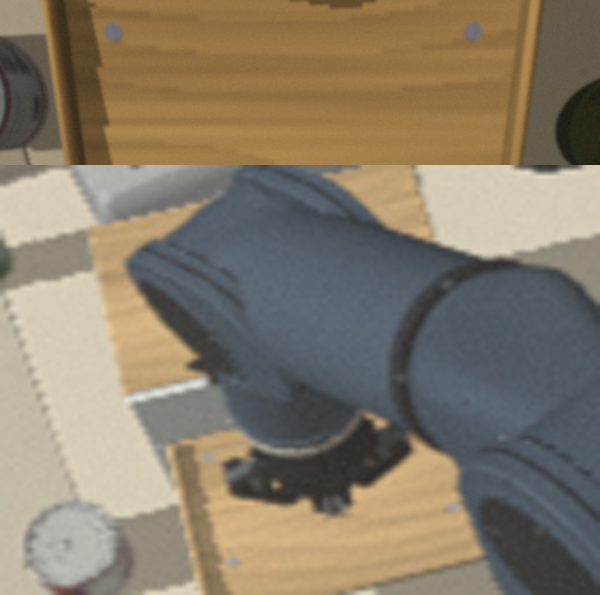

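I have used up my pictures (one over the ten, counting crops), so from here I check with numbers only. I move the hand aside and compare the mouth region with the first frame, where the flap was shut.

```bash
python3 -m crank '[{"fingers":0,"tx":0,"ty":-48,"tz":10,"yaw":0},{"fingers":0,"tx":0,"ty":-96,"tz":20,"yaw":0},{"fingers":0,"tx":10,"ty":-144,"tz":30,"yaw":0},{"fingers":0,"tx":20,"ty":-192,"tz":30,"yaw":0},{"fingers":0,"tx":20,"ty":-240,"tz":30,"yaw":0}]'
cat > cmp.py <<'E'
from h import *
import pickle
a,b=pickle.load(open('f0.pkl','rb'))
t=grab('top')
O=np.array([.589,.094]);ex=np.array([.9938,-.1108]);ey=np.array([.1108,.9938])
W=lambda x,y,z:np.r_[O+x*ex+y*ey,z]
def samp(d,p):
    u,v=np.round(proj(d,p)).astype(int); return d['image'][v-1:v+2,u-1:u+2].reshape(-1,3).mean(0).round().astype(int).tolist(),(u,v)
for n,p in [('flap z%d y%d'%(z,y),W(.006,y/1e3,z/1e3)) for z in(120,135,150,165) for y in(-35,0,35)]+[('shelf x%d'%x,W(x/1e3,0,.11)) for x in(-15,-25,-35,-50,-70)]:
    print(n,samp(a,p),samp(t,p)[0])
E
python3 cmp.py
```

```text
t: 11.2
ee_pos: [0.4569, -0.1332, 0.2686]
tool_rot: [[0.993, -0.116, -0.0], [-0.116, -0.993, 0.0], [-0.0, -0.0, -1.0]]
force: [1.0, 1.1, -0.6]
finger_gap: -0.001
finger_force: 0.0
flap z120 y-35 ([106, 104, 103], (np.int64(194), np.int64(188))) [114, 112, 110]
flap z120 y0 ([107, 104, 103], (np.int64(185), np.int64(191))) [118, 115, 118]
flap z120 y35 ([99, 97, 96], (np.int64(175), np.int64(193))) [120, 118, 115]
flap z135 y-35 ([103, 101, 100], (np.int64(194), np.int64(186))) [120, 118, 116]
flap z135 y0 ([113, 110, 108], (np.int64(184), np.int64(189))) [120, 118, 121]
flap z135 y35 ([105, 103, 101], (np.int64(175), np.int64(191))) [107, 105, 103]
flap z150 y-35 ([101, 98, 98], (np.int64(193), np.int64(185))) [109, 106, 105]
flap z150 y0 ([104, 101, 101], (np.int64(184), np.int64(187))) [121, 119, 122]
flap z150 y35 ([98, 95, 95], (np.int64(174), np.int64(189))) [117, 116, 114]
flap z165 y-35 ([97, 93, 92], (np.int64(193), np.int64(183))) [112, 108, 104]
flap z165 y0 ([105, 99, 92], (np.int64(183), np.int64(185))) [120, 113, 107]
flap z165 y35 ([98, 94, 92], (np.int64(173), np.int64(188))) [121, 119, 114]
shelf x-15 ([156, 133, 99], (np.int64(186), np.int64(197))) [142, 128, 111]
shelf x-25 ([187, 157, 115], (np.int64(187), np.int64(199))) [177, 149, 109]
shelf x-35 ([186, 157, 114], (np.int64(188), np.int64(202))) [193, 162, 118]
shelf x-50 ([158, 146, 135], (np.int64(189), np.int64(206))) [192, 162, 119]
shelf x-70 ([111, 109, 111], (np.int64(190), np.int64(211))) [201, 169, 124]
```

```bash
python3 - <<'E'
from h import *
import pickle
a,b=pickle.load(open('f0.pkl','rb'));t=grab('top')
for d in(a,t):
    m=d['image'].astype(int); sat=m[:,:,0]-m[:,:,2]
    print('boundary',[next((v for v in range(186,212) if (sat[v:v+2,u]>25).all()),0) for u in range(164,206,3)])
for u in(176,180,184,188,192):
    for d in(a,t): print(u,[d['image'][v,u].mean().round().astype(int) for v in range(178,206)])
E
```

```text
boundary [186, 186, 186, 199, 199, 198, 197, 196, 196, 195, 194, 193, 192, 193]
boundary [186, 186, 186, 199, 199, 198, 198, 197, 197, 196, 194, 193, 192, 193]
176 [np.int64(160), np.int64(154), np.int64(159), np.int64(160), np.int64(162), np.int64(159), np.int64(151), np.int64(138), np.int64(100), np.int64(91), np.int64(89), np.int64(97), np.int64(109), np.int64(107), np.int64(107), np.int64(107), np.int64(97), np.int64(121), np.int64(145), np.int64(144), np.int64(123), np.int64(118), np.int64(148), np.int64(152), np.int64(154), np.int64(152), np.int64(151), np.int64(154)]
176 [np.int64(166), np.int64(161), np.int64(159), np.int64(167), np.int64(166), np.int64(164), np.int64(157), np.int64(143), np.int64(104), np.int64(107), np.int64(110), np.int64(107), np.int64(102), np.int64(88), np.int64(87), np.int64(101), np.int64(106), np.int64(111), np.int64(113), np.int64(110), np.int64(119), np.int64(120), np.int64(152), np.int64(160), np.int64(159), np.int64(154), np.int64(153), np.int64(160)]
180 [np.int64(160), np.int64(158), np.int64(158), np.int64(161), np.int64(158), np.int64(160), n
[... 2581 characters left out ...]
nt64(106), np.int64(109), np.int64(107), np.int64(99), np.int64(124), np.int64(147), np.int64(145), np.int64(122), np.int64(115), np.int64(151), np.int64(155), np.int64(156), np.int64(150), np.int64(149), np.int64(154), np.int64(155), np.int64(151), np.int64(149), np.int64(152)]
192 [np.int64(160), np.int64(158), np.int64(161), np.int64(151), np.int64(105), np.int64(97), np.int64(98), np.int64(97), np.int64(98), np.int64(103), np.int64(111), np.int64(120), np.int64(105), np.int64(105), np.int64(105), np.int64(109), np.int64(119), np.int64(113), np.int64(112), np.int64(120), np.int64(158), np.int64(158), np.int64(153), np.int64(158), np.int64(164), np.int64(160), np.int64(154), np.int64(156)]
```

```bash
python3 -m crank '[{"fingers":0,"tx":0,"ty":48,"tz":0,"yaw":0},{"fingers":0,"tx":0,"ty":96,"tz":0,"yaw":0},{"fingers":0,"tx":5,"ty":144,"tz":-10,"yaw":0},{"fingers":0,"tx":12,"ty":192,"tz":-30,"yaw":0},{"fingers":0,"tx":18,"ty":238,"tz":-50,"yaw":0}]'
python3 - <<'E'
from h import *
import pickle,time
O=np.array([.589,.094]);ex=np.array([.9938,-.1108]);ey=np.array([.1108,.9938])
d=grab('wrist','w8');s=monitor.read_state();p=s['ee_pos'][:2]-O
print('tcp',p@ex,p@ey,s['ee_pos'][2],'eye',(np.array(d['eye'])[:2]-O)@ex)
m=d['image'].astype(int);sat=m[:,:,0]-m[:,:,2];g=m.mean(2).astype(int)
print('row xb@.11 xb@.162 xb@.2 | sat,grey at cols')
for v in range(0,110,4):
    print(v,*[((ray(d,256,v,z)[:2]-O)@ex*1e3).round(0) for z in(.11,.162,.2)],[(int(sat[v,u]),int(g[v,u])) for u in(180,220,240,262,285,305,345)])
# tin offset from TCP in w3, with w1 calibration carried by the tool
w=pickle.load(open('w1.pkl','rb'));off=np.array(w['eye'])-[.4214,.1361,.3110]
T=np.array([.4927,.1066,.1373]);w['eye']=T+off
q=np.mean([ray(w,*c,.162)[:2] for c in((156,188),(361,188),(258,90),(258,288))],0)-T[:2]
print('w3 tin-tcp',q@ex,q@ey)
E
```

```text
t: 11.8
ee_pos: [0.4735, 0.1063, 0.2193]
tool_rot: [[0.993, -0.117, -0.0], [-0.117, -0.993, 0.0], [-0.0, -0.0, -1.0]]
force: [0.0, -0.3, -0.7]
finger_gap: 0.0
finger_force: 0.0
tcp -0.11801591543017644 0.007736771305679844 0.21646381953201593 eye -0.030825209789197998
row xb@.11 xb@.162 xb@.2 | sat,grey at cols
0 16.0 6.0 -1.0 [(67, 90), (67, 91), (68, 90), (70, 98), (70, 93), (70, 94), (72, 91)]
4 14.0 5.0 -2.0 [(58, 77), (56, 76), (54, 74), (55, 73), (59, 80), (57, 81), (62, 82)]
8 12.0 3.0 -4.0 [(19, 76), (18, 60), (19, 56), (11, 56), (16, 56), (17, 63), (17, 84)]
12 9.0 1.0 -5.0 [(4, 96), (-1, 57), (-1, 60), (1, 63), (-2, 52), (3, 81), (7, 96)]
16 7.0 -1.0 -7.0 [(4, 95), (-3, 52), (0, 56), (1, 57), (-1, 52), (6, 78), (9, 86)]
20 5.0 -3.0 -8.0 [(4, 93), (-2, 60), (-1, 60), (1, 56), (-2, 56), (6, 82), (8, 76)]
24 2.0 -5.0 -10.0 [(5, 96), (-2, 55), (-2, 53), (0, 58), (-3, 51), (5, 79), (8, 83)]
28 -0.0 -7.0 -11.0 [(4, 90), (-2, 53), (0, 56), (-2, 53), (1, 54), (3, 81), (7, 102)]
32 -3.0 -8.0 -13.0 [(4, 89), (-1, 55), (-1, 56), (-5, 56), (-1, 57), (3, 87), (7, 129)]
36 -5.0 -10.0 -14
[... 1166 characters left out ...]
(80, 109), (79, 112), (77, 107), (82, 108), (74, 102)]
88 -38.0 -37.0 -36.0 [(74, 104), (78, 107), (80, 108), (83, 111), (84, 109), (83, 110), (76, 108)]
92 -41.0 -39.0 -37.0 [(74, 95), (75, 100), (79, 97), (76, 102), (77, 105), (80, 106), (80, 110)]
96 -43.0 -41.0 -39.0 [(78, 100), (75, 100), (76, 102), (72, 101), (76, 101), (77, 102), (79, 105)]
100 -46.0 -43.0 -41.0 [(73, 96), (71, 99), (77, 98), (74, 101), (77, 102), (76, 101), (79, 105)]
104 -49.0 -45.0 -42.0 [(74, 103), (76, 102), (78, 105), (79, 104), (77, 104), (80, 104), (82, 112)]
108 -52.0 -47.0 -44.0 [(81, 107), (81, 105), (79, 110), (82, 110), (85, 107), (85, 110), (82, 112)]
w3 tin-tcp 0.04585427092573393 -0.0012799292182616847
```

```bash
python3 - <<'E'
from h import *
O=np.array([.589,.094]);ex=np.array([.9938,-.1108]);ey=np.array([.1108,.9938])
d=grab('wrist','w9');m=d['image'].astype(int);sat=m[:,:,0]-m[:,:,2];g=m.mean(2).astype(int)
for z in(.110,.162):
    P=lambda u,v:(lambda p:((p@ex*1e3).round(1),(p@ey*1e3).round(1)))(ray(d,u,v,z)[:2]-O)
    print(z,[(u,v,*P(u,v)) for u in range(180,320,8) for v in [max((r for r in range(10,66) if sat[r,u]<20),default=0)]])
for v in range(10,64,3): print(v,' '.join(f'{g[v,u]:3d}{"w" if sat[v,u]>25 else " "}' for u in range(130,390,8)))
E
```

```text
0.11 [(180, 38, np.float64(-9.0), np.float64(59.4)), (188, 30, np.float64(-4.2), np.float64(53.9)), (196, 30, np.float64(-4.2), np.float64(48.6)), (204, 30, np.float64(-4.2), np.float64(43.4)), (212, 30, np.float64(-4.2), np.float64(38.1)), (220, 37, np.float64(-8.3), np.float64(33.1)), (228, 43, np.float64(-11.9), np.float64(27.9)), (236, 47, np.float64(-14.4), np.float64(22.6)), (244, 50, np.float64(-16.2), np.float64(17.4)), (252, 51, np.float64(-16.8), np.float64(12.0)), (260, 52, np.float64(-17.4), np.float64(6.7)), (268, 53, np.float64(-18.0), np.float64(1.4)), (276, 53, np.float64(-18.0), np.float64(-4.0)), (284, 52, np.float64(-17.4), np.float64(-9.3)), (292, 51, np.float64(-16.7), np.float64(-14.6)), (300, 49, np.float64(-15.5), np.float64(-19.8)), (308, 45, np.float64(-13.0), np.float64(-25.0)), (316, 40, np.float64(-10.0), np.float64(-30.2))]
0.162 [(180, 38, np.float64(-13.8), np.float64(48.5)), (188, 30, np.float64(-10.0), np.float64(44.0)), (196, 30, np.float64(-10.0), np.float64(39.9)), (204, 30, np.float64(-10.0), np.float64(35.8)), (212, 30, np.float64(-10.0), np.flo
[... 2962 characters left out ...]
03w 109w 108w 107w 107w 105w
52  86w 109w 112w 109w 115w 109w 110w 107w 109w 104w 109w 104w 107w 109w 104w  99w  93  103   93   80   64   69w  69w  71w  73w 103w 109w 109w 112w 111w 111w 103w 105w
55  74w 102w 105w 109w 109w 107w 106w 104w 107w 112w 108w 105w 108w 106w 108w 108w 106w 105w 104w 105w  93w  75w  65w  70w 106w 112w 109w 111w 109w 108w 106w  96w 102w
58  70w  98w  96w  99w  95w 100w 107w 103w 107w 108w 106w 104w 107w 102w 106w 103w 105w 107w 108w 107w 109w  96w 105w 103w 108w 107w 107w 107w 104w  99w 103w 103w 105w
61  67w  93w  94w  94w  95w  92w  95w 101w  95w  98w 104w 102w 103w 102w 108w 106w 102w 105w 103w 104w 103w 107w 101w 102w 104w 103w  98w  98w  98w  98w  97w 101w 102w
```

The numbers show the tin still sitting in the mouth. Its rear is about 18 mm in front of the mouth's plane and its outline is foreshortened, so it is leaning forward and the flap is holding it back. The fingers thicken upwards and hit the lid, so I push again with the tips higher, near the rim. That reaches farther in and helps it tip.

```bash
python3 -m crank '[{"fingers":0,"tx":5,"ty":-3,"tz":-40,"yaw":0},{"fingers":0,"tx":20,"ty":-6,"tz":-60,"yaw":0},{"fingers":0,"tx":40,"ty":-10,"tz":-68,"yaw":0},{"fingers":0,"tx":60,"ty":-13,"tz":-68,"yaw":0},{"fingers":0,"tx":69,"ty":-14,"tz":-68,"yaw":0}]'
python3 st.py
python3 -m crank '[{"fingers":0,"tx":5,"ty":-1,"tz":0,"yaw":0},{"fingers":0,"tx":10,"ty":-1,"tz":0,"yaw":0},{"fingers":0,"tx":18,"ty":-2,"tz":0,"yaw":0},{"fingers":0,"tx":28,"ty":-3,"tz":0,"yaw":0},{"fingers":0,"tx":28,"ty":-3,"tz":0,"yaw":0}]'
python3 st.py
```

```text
t: 12.4
ee_pos: [0.5436, 0.0895, 0.1512]
tool_rot: [[0.993, -0.118, -0.002], [-0.118, -0.993, -0.0], [-0.002, 0.001, -1.0]]
force: [0.1, -0.8, -0.4]
finger_gap: -0.005
finger_force: 0.0
tcp box -0.04457163778078725 -0.009484899183575717 0.0 [ 0.06415544 -0.77505844 -0.44026545]
t: 12.9
ee_pos: [0.5707, 0.0871, 0.1522]
tool_rot: [[0.993, -0.117, -0.002], [-0.117, -0.993, -0.0], [-0.002, 0.0, -1.0]]
force: [-2.4, 0.1, 0.7]
finger_gap: 0.001
finger_force: 0.0
tcp box -0.017434468147470506 -0.008875104597112148 0.0 [-2.37701459  0.08423514  0.7162971 ]
```

```bash
python3 -m crank '[{"fingers":0,"tx":1,"ty":0,"tz":0,"yaw":0},{"fingers":0,"tx":2,"ty":0,"tz":0,"yaw":0},{"fingers":0,"tx":3,"ty":0,"tz":0,"yaw":0},{"fingers":0,"tx":3,"ty":0,"tz":0,"yaw":0},{"fingers":0,"tx":3,"ty":0,"tz":0,"yaw":0}]'
python3 st.py; python3 - <<'E'
from h import *
import pickle
d=grab('wrist','w10');O=np.array([.589,.094]);ex=np.array([.9938,-.1108])
m=d['image'].astype(int);sat=m[:,:,0]-m[:,:,2]
for v in range(200,340,6): print(v,' '.join(f'{m[v,u].mean():3.0f}{"w" if sat[v,u]>25 else " "}' for u in range(130,390,10)))
E
```

```text
t: 13.4
ee_pos: [0.5706, 0.0873, 0.1519]
tool_rot: [[0.993, -0.116, -0.006], [-0.116, -0.993, -0.001], [-0.006, 0.001, -1.0]]
force: [-13.3, 1.6, 3.8]
finger_gap: -0.004
finger_force: 0.0
tcp box -0.017527792563378147 -0.008720873011711714 0.0 [-13.34123721   1.57387892   3.80580179]
200  99w  98w  98w  93w  94w  95w  97w  95w  94w  94w  94w  93w  92w  93w  87w  89w  89w  88w  89w  92w  89w  89w  87w  88w  94w  96w
206  97w  99w  98w  96w 102w  99w 100w  97w  97w  97w  95w  94w  93w  95w  94w  94w  94w  94w  94w  92w  91w  91w  89w  91w  93w  92w
212 102w  99w 102w  99w  99w 100w 100w  99w 102w  98w  98w  95w 101w  95w  96w  95w  98w  94w  93w  94w  93w  93w  92w  90w  89w  90w
218 102w 101w 102w 100w 103w 100w 100w 101w  99w  96w  97w  97w  95w  92w  95w  96w  95w  93w  94w  93w  91w  94w  90w  93w  92w  88w
224  94w 101w  97w  99w 101w  99w  98w 100w  98w  95w 101w  96w  98w  95w  95w  91w  95w  93w  93w  91w  92w  91w  90w  91w  89w  89w
230  88w  98w  97w  98w  99w  95w  98w  97w  97w  96w  96w  96w  96w  90w  93w  92w  94w  93w  92w  92w  87w  86w  88w  88w  88w  86w
236  89w  8
[... 1699 characters left out ...]
w  10   13   49w  95w  94w  93w
314 101w 103w 101w  17   16   11   20   24   13   11    9   13   16   16   17   11   12   16    8   37w  12   14   15   55w  95w  92w
320  89w  89w  19   17   18   16   10   12   14   16   17   13   12   16   16   10   17   15   14   19    7   15   14   13   53w  97w
326  94w  12   19   16   11   23   11   14   11   15   12   11   10   13   13   13   18   15   13    7   15   13   15    5   18   55w
332  20   15   18   15   15   14    8   14   18   16   12   15    8    9   11   16   14   13   15    3   17   11    7   14   11   14 
338  10   15   12   13   10   15   13   11   11   12    2   17   11   12    9   14    9   10   13   16   10    8   10    9    8   18
```

Same stop at the lid's edge. I draw back to the viewing pose and check.

```bash
python3 -m crank '[{"fingers":0,"tx":-12,"ty":1,"tz":0,"yaw":0},{"fingers":0,"tx":-40,"ty":8,"tz":5,"yaw":0},{"fingers":0,"tx":-75,"ty":15,"tz":30,"yaw":0},{"fingers":0,"tx":-100,"ty":20,"tz":60,"yaw":0},{"fingers":0,"tx":-100,"ty":20,"tz":67,"yaw":0}]'
cat > v.py <<'E'
from h import *
O=np.array([.589,.094]);ex=np.array([.9938,-.1108]);ey=np.array([.1108,.9938])
d=grab('wrist');s=monitor.read_state();p=s['ee_pos'][:2]-O;print('tcp',p@ex,p@ey,s['ee_pos'][2])
m=d['image'].astype(int);sat=m[:,:,0]-m[:,:,2]
for v in range(1,66,3): print(v,round((ray(d,256,v,.11)[:2]-O)@ex*1e3),' '.join(f'{m[v,u].mean():3.0f}{"w" if sat[v,u]>25 else " "}' for u in range(130,390,8)))
E
python3 v.py
```

```text
t: 13.95
ee_pos: [0.4727, 0.1083, 0.2225]
tool_rot: [[0.993, -0.115, 0.003], [-0.115, -0.993, 0.001], [0.003, -0.001, -1.0]]
force: [0.5, 0.5, -0.5]
finger_gap: 0.001
finger_force: 0.0
tcp -0.11515004124309003 0.0011011941910651444 0.22247954759758692
1 16  76w  77w  78w  76w  73w  76w  72w  75w  75w  70w  72w  74w  72w  73w  73w  71w  71w  72w  74w  72w  79w  76w  74w  82w  78w  79w  77w  78w  80w  78w  80w  79w  82w
4 14  72   62w  61w  74w  74w  71w  73w  73w  72w  63w  61w  57w  57w  54w  57w  59w  57w  56w  57w  58w  57w  56w  60w  58w  76   75   74w  73w  74w  78   75w  63w  62w
7 12 119   61   64   74   98   98   94   93   96   69   54   51   57   59   55   54   53   58   59   58   57   53   57   65  100  102  102  101  103   99   73   64   99 
10 10 126   65   64   68   94   98   95   96   96   70   52   56   56   54   61   64   63   63   61   56   53   57   57   71  102  100   99  101  102   92   62   66  131 
13 9 129   61   66   60   71   94   95   97   97   79   57   52   61   52   57   57   56   55   54   57   56   52   55   80   99  101  100  100  104   65   64  100  13
[... 2212 characters left out ...]
9w 104w 101w
55 -17 113w 113w 111w 109w 109w 108w 109w 106w 104w 106w 111w 105w 107w 103w 101w  94   90   85   66w  74w  71w  70w  69w  91w 105w 110w 108w 110w 110w 105w 101w 106w 106w
58 -19  99w  99w 108w 111w 109w 111w 104w 109w 109w 103w 106w 105w 106w 110w 106w 111w 107w 110w 108w 109w  77w  81w  84w 114w 113w 112w 112w 105w 105w 107w 106w 106w 105w
61 -21  94w  96w  95w  94w  94w 105w 103w 103w 105w 104w 103w 103w 103w 105w 106w 106w 103w 105w 106w 106w 106w 105w 109w 107w 112w  98w 101w  98w 102w 102w 101w 104w 105w
64 -23  98w  99w  94w  95w  95w  99w  93w  96w  97w 104w 103w 106w 104w 106w 108w 111w 105w 106w 104w 105w 108w 101w  99w  99w  99w 100w 102w 100w 101w 101w 102w 106w 107w
```

```bash
python3 - <<'E'
from h import *
for f in('w3','w9'):
    m=cv2.imread(f'pics/{f}.png')[:,:,::-1].astype(int)
    for v in ((30,36,42,48,54,58,62) if f=='w3' else (16,28)): print(f,v,[m[v,u].tolist() for u in ((100,150,180,220,262,300,340,370,420) if f=='w3' else (170,205,262,340))])
import pickle
a,b=pickle.load(open('f0.pkl','rb'));t=grab('top')
O=np.array([.589,.094]);ex=np.array([.9938,-.1108]);ey=np.array([.1108,.9938])
# rectify the vertical plane x=0 (mouth) from the top camera: rows z, cols y
for d in(a,t):
    P=np.float32([proj(d,np.r_[O+y*ey,z]) for y,z in((.07,.19),(-.07,.19),(-.07,.10),(.07,.10))])
    H=cv2.getPerspectiveTransform(np.float32([[0,0],[28,0],[28,18],[0,18]]),P)
    r=cv2.warpPerspective(d['image'],H,(29,19),flags=cv2.INTER_LINEAR|cv2.WARP_INVERSE_MAP).mean(2).astype(int)
    print('plane x=0, y +70..-70, z 190..100');print('\n'.join(' '.join('%3d'%x for x in q) for q in r[::2]))
E
```

```text
w3 30 [[94, 78, 58], [109, 96, 77], [109, 95, 79], [104, 94, 77], [110, 99, 83], [108, 98, 83], [113, 102, 83], [108, 98, 84], [104, 94, 78]]
w3 36 [[81, 80, 79], [120, 118, 116], [117, 119, 109], [126, 123, 117], [125, 125, 117], [126, 124, 118], [125, 125, 117], [126, 124, 118], [85, 84, 80]]
w3 42 [[85, 82, 79], [117, 114, 109], [121, 120, 114], [125, 124, 118], [128, 125, 121], [123, 120, 117], [128, 126, 118], [125, 125, 119], [89, 85, 81]]
w3 48 [[84, 83, 82], [120, 120, 114], [120, 120, 115], [118, 119, 113], [129, 127, 119], [127, 123, 118], [126, 125, 118], [127, 126, 119], [98, 97, 90]]
w3 54 [[82, 80, 76], [123, 117, 113], [120, 118, 113], [122, 121, 113], [126, 123, 117], [129, 125, 120], [129, 127, 119], [128, 127, 124], [160, 157, 153]]
w3 58 [[83, 83, 81], [116, 112, 102], [115, 110, 99], [114, 109, 98], [119, 112, 100], [120, 114, 103], [117, 108, 95], [117, 111, 97], [158, 158, 152]]
w3 62 [[81, 81, 78], [109, 84, 49], [107, 84, 48], [108, 82, 53], [111, 86, 53], [108, 84, 53], [101, 76, 46], [103, 80, 50], [159, 159, 153]]
w9 16 [[65, 65, 61], [99, 97, 92], [52, 54,
[... 1774 characters left out ...]
  86
128 127 129 126  99  87  80  79  76  72  68  66  65  64  62  64  61  62  60  61  63  73  81  83  87  67  55  68  84
126 126 127 134 111  90  82  78  75  73  69  66  66  65  64  60  62  62  61  62  66  84  87  84  82  70  53  67  84
128 127 126 134 131 103  86  80  76  72  70  65  65  65  63  65  63  62  62  64  83  96 129 106  84  72  55  61  84
128 128 128 126 128 122  98  91  78  74  72  70  65  65  63  63  64  62  66  79  85  75 124 143 111  80  58  55  78
127 127 126  94  85 132 133 101  88  86  81  75  73  71  70  68  67  68  84  88  67  50  94 142 143 113  74  55  73
103 113 120  83  62  87 126 137 109  92  83  82  79  73  78  73  88  92  89  70  46  44  67 132 139 115  80  56  63
```

```bash
python3 -m crank '[{"fingers":0,"tx":0,"ty":-48,"tz":10,"yaw":0},{"fingers":0,"tx":0,"ty":-96,"tz":20,"yaw":0},{"fingers":0,"tx":0,"ty":-144,"tz":30,"yaw":0},{"fingers":0,"tx":0,"ty":-192,"tz":40,"yaw":0},{"fingers":0,"tx":0,"ty":-240,"tz":40,"yaw":0}]'
cat > rect.py <<'E'
from h import *
import sys
O=np.array([.589,.094]);ex=np.array([.9938,-.1108]);ey=np.array([.1108,.9938])
d=grab('top')
X=-.0025   # lid-edge plane; rows z 196..94, then shelf plane x -2..-50
P=np.float32([proj(d,np.r_[O+X*ex+y*ey,z]) for y,z in((.07,.196),(-.07,.196),(-.07,.094),(.07,.094))])
H=cv2.getPerspectiveTransform(np.float32([[0,0],[28,0],[28,34],[0,34]]),P)
r=cv2.warpPerspective(d['image'],H,(29,35),flags=cv2.INTER_CUBIC|cv2.WARP_INVERSE_MAP).astype(int)
for i in range(0,35,2): print('%4d'%(196-3*i),' '.join('%3d%s'%(p.mean(),'w' if p[0]-p[2]>22 else ' ') for p in r[i,2:27]))
E
python3 rect.py
```

```text
t: 14.55
ee_pos: [0.475, -0.136, 0.2596]
tool_rot: [[0.993, -0.118, 0.002], [-0.118, -0.993, -0.001], [0.002, 0.0, -1.0]]
force: [1.4, -0.3, -0.3]
finger_gap: 0.001
finger_force: 0.0
 196 149w 150w 146w 149w 147w 148w 145w 143w 147w 142w 145w 147w 146w 148w 148w 150w 154w 152w 151w 155w 150w 152w 152w 150w 158w
 190 173w 139w 122w 128w 118w 119w 120w 116w 117w 117w 114w 120w 119w 115w 121w 118w 120w 122w 120w 124w 124w 120w 127w 138w 170w
 184 224  157  126  123  118  106  106  106  100  104  106  105  109  107  104  105  100   98  101   97  113  116  121  145  196 
 178 213  153  150  145  139  113  104  108  109  108  115  113  112  115  108  107  107  101   97   99  134  138  146  159  196 
 172 157  139  149  154  152  122  107  108  111  113  114  114  116  115  111  111  110  104   98  103  148  154  152  155  152 
 166 125  129  150  152  151  125  105  107  112  115  107  120  121  115  111  109  111  103   94  106  147  153  153  145  135 
 160 127  134  150  150  150  122  102  109  115  118  100  124  135  111  111  108  106  101   96  107  145  153  153  153  137 
 154 12
[... 721 characters left out ...]
  110  106  104   97  112  150  151  150  150  139 
 118 130  132  147  149  143  116  108  110  111  113  115  125  118  114  112  110  106  104   96  111  147  153  150  156  146 
 112 130  130  146  151  140  111  106  110  117  125  133  144  138  123  114  109  108  104   97  112  150  154  150  159  150 
 106 128  128  148  152  136  107  104  122  150  154  159  153  152  136  123  112  111  103   98  104  146  152  149  159  145 
 100 128  126  135  141  134  106  108  152  179  177  159  148  152  140  136  115  115  104  100  103  135  147  139  152  136 
  94 130  121w 121w 123w 123w 108w 113w 141  178  206  160  138  159  138  144  124  117  110  106w 105w 120w 123w 131w 148w 134
```

From the widths and the foreshortened base arc, the tin has tipped forward by about 50–60° and hangs over the shelf's edge. The flap catches its upper rim, and the rear of its base stands about 15–25 mm above the shelf. My last pushes passed over that rear corner, so I push it with the tips as low as the lid allows (z about 131 mm).

```bash
python3 -m crank '[{"fingers":0,"tx":0,"ty":48,"tz":0,"yaw":0},{"fingers":0,"tx":0,"ty":96,"tz":-20,"yaw":0},{"fingers":0,"tx":-3,"ty":144,"tz":-40,"yaw":0},{"fingers":0,"tx":-3,"ty":192,"tz":-60,"yaw":0},{"fingers":0,"tx":-3,"ty":241,"tz":-70,"yaw":0}]'
python3 -m crank '[{"fingers":0,"tx":0,"ty":0,"tz":-30,"yaw":0},{"fingers":0,"tx":10,"ty":-1,"tz":-50,"yaw":0},{"fingers":0,"tx":25,"ty":-3,"tz":-58,"yaw":0},{"fingers":0,"tx":45,"ty":-5,"tz":-58,"yaw":0},{"fingers":0,"tx":50,"ty":-6,"tz":-58,"yaw":0}]'
python3 -m crank '[{"fingers":0,"tx":0,"ty":0,"tz":0,"yaw":0},{"fingers":0,"tx":0,"ty":0,"tz":0,"yaw":0},{"fingers":0,"tx":0,"ty":0,"tz":0,"yaw":0},{"fingers":0,"tx":0,"ty":0,"tz":0,"yaw":0},{"fingers":0,"tx":0,"ty":0,"tz":0,"yaw":0}]'
python3 st.py
```

```text
t: 15.1
ee_pos: [0.4709, 0.1031, 0.1884]
tool_rot: [[0.993, -0.119, -0.002], [-0.119, -0.993, -0.001], [-0.002, 0.001, -1.0]]
force: [0.6, -0.4, 0.3]
finger_gap: -0.001
finger_force: 0.0
t: 15.6
ee_pos: [0.524, 0.0954, 0.1321]
tool_rot: [[0.993, -0.119, 0.001], [-0.119, -0.993, 0.0], [0.001, -0.0, -1.0]]
force: [-0.6, -0.0, 0.7]
finger_gap: -0.003
finger_force: 0.0
t: 16.1
ee_pos: [0.5207, 0.0963, 0.1331]
tool_rot: [[0.993, -0.117, 0.0], [-0.117, -0.993, 0.0], [0.0, -0.0, -1.0]]
force: [-0.8, -0.4, 0.6]
finger_gap: 0.001
finger_force: 0.0
tcp box -0.06810400466068123 -0.005258321720795235 0.0 [-0.76908132 -0.41857349  0.61193186]
```

```bash
python3 -m crank '[{"fingers":0,"tx":5,"ty":2,"tz":-2,"yaw":0},{"fingers":0,"tx":10,"ty":3,"tz":-2,"yaw":0},{"fingers":0,"tx":15,"ty":2,"tz":-2,"yaw":0},{"fingers":0,"tx":20,"ty":2,"tz":-2,"yaw":0},{"fingers":0,"tx":24,"ty":1,"tz":-2,"yaw":0}]'
python3 st.py
python3 -m crank '[{"fingers":0,"tx":4,"ty":0,"tz":0,"yaw":0},{"fingers":0,"tx":8,"ty":-1,"tz":0,"yaw":0},{"fingers":0,"tx":12,"ty":-1,"tz":0,"yaw":0},{"fingers":0,"tx":16,"ty":-2,"tz":0,"yaw":0},{"fingers":0,"tx":16,"ty":-2,"tz":0,"yaw":0}]'
python3 st.py
```

```text
t: 16.6
ee_pos: [0.5456, 0.0973, 0.1307]
tool_rot: [[0.993, -0.117, 0.0], [-0.117, -0.993, 0.0], [0.0, -0.0, -1.0]]
force: [-0.2, -0.2, 0.2]
finger_gap: 0.002
finger_force: 0.0
tcp box -0.043541397706918825 -0.001566585392647617 0.0 [-0.22502972 -0.22552431  0.21214411]
t: 17.1
ee_pos: [0.5615, 0.095, 0.1308]
tool_rot: [[0.993, -0.117, 0.0], [-0.117, -0.993, 0.0], [0.0, -0.0, -1.0]]
force: [-0.5, 0.4, 0.5]
finger_gap: 0.002
finger_force: 0.0
tcp box -0.02745583758273149 -0.0020102683922737807 0.0 [-0.53451576  0.39450125  0.51547918]
```

```bash
python3 -m crank '[{"fingers":0,"tx":2,"ty":0,"tz":0,"yaw":0},{"fingers":0,"tx":4,"ty":0,"tz":0,"yaw":0},{"fingers":0,"tx":6,"ty":-1,"tz":0,"yaw":0},{"fingers":0,"tx":8,"ty":-1,"tz":0,"yaw":0},{"fingers":0,"tx":9,"ty":-1,"tz":0,"yaw":0}]'
python3 st.py
python3 -m crank '[{"fingers":0,"tx":-10,"ty":1,"tz":0,"yaw":0},{"fingers":0,"tx":-35,"ty":4,"tz":0,"yaw":0},{"fingers":0,"tx":-65,"ty":7,"tz":20,"yaw":0},{"fingers":0,"tx":-98,"ty":11,"tz":55,"yaw":0},{"fingers":0,"tx":-98,"ty":11,"tz":88,"yaw":0}]'
python3 -m crank '[{"fingers":0,"tx":0,"ty":0,"tz":0,"yaw":0},{"fingers":0,"tx":0,"ty":0,"tz":0,"yaw":0},{"fingers":0,"tx":0,"ty":0,"tz":0,"yaw":0},{"fingers":0,"tx":0,"ty":0,"tz":0,"yaw":0},{"fingers":0,"tx":0,"ty":0,"tz":0,"yaw":0}]'
python3 v.py
```

```text
t: 17.6
ee_pos: [0.5678, 0.0943, 0.1303]
tool_rot: [[0.993, -0.116, -0.004], [-0.116, -0.993, -0.001], [-0.004, 0.001, -1.0]]
force: [-11.8, 0.6, 2.8]
finger_gap: -0.002
finger_force: 0.0
tcp box -0.021087472071716802 -0.0020909728615781426 0.018058131171301284 [-11.84997403   0.63173943   2.78162008]
t: 18.1
ee_pos: [0.4673, 0.1056, 0.2195]
tool_rot: [[0.993, -0.115, -0.003], [-0.115, -0.993, -0.001], [-0.003, 0.001, -1.0]]
force: [0.8, -1.0, 0.2]
finger_gap: 0.003
finger_force: 0.0
t: 18.6
ee_pos: [0.4717, 0.105, 0.2178]
tool_rot: [[0.993, -0.117, -0.002], [-0.117, -0.993, -0.0], [-0.002, 0.001, -1.0]]
force: [-0.1, 0.0, -0.9]
finger_gap: 0.004
finger_force: 0.0
tcp -0.11779374484711169 -0.0019251615650772082 0.21796922004609112
1 13  58w  57w  67w  62w  61w  64w  62w  63w  67w  56w  54w  57w  57w  56w  55   57   52w  56   51   53w  58   55w  50   74   76   73   76   77   79   77   63   62  107 
4 12  62   63   87   98   95   99   96   92   98   61   53   55   52   53   53   60   57   53   53   55   55   54   45   99  100   99  102   99   94   89   65   65  147 
7 10  67   60   66 
[... 2703 characters left out ...]
9w 101w 100w
55 -19 108w 108w 109w 110w 108w 104w 109w 109w 109w 108w 109w 104w 108w 107w 109w 109w 110w 105w 106w 109w 111w 108w 109w 110w 110w 108w 114w 105w 104w 103w 100w 104w 106w
58 -21  97w 103w 105w 103w 109w 103w 105w 106w 107w 105w 106w 105w 107w 106w 109w 107w 109w 110w 108w 110w 109w 111w 108w 107w 109w 104w 103w 101w 101w 102w 103w 104w 106w
61 -22  93w  94w  88w  89w 103w 101w 102w 102w 104w 103w 103w 100w 102w 104w 106w 104w 106w 102w 105w 103w 104w 101w 103w 104w  97w  94w  99w  99w 101w 104w 101w 103w 106w
64 -24  98w  98w  94w  94w  98w  93w  94w  95w 106w 105w 108w 107w 105w 105w 104w 106w 102w 103w 101w 104w 103w  96w  97w  96w 101w 100w 100w 103w 104w 108w 103w 104w 107w
```

The tin did move with each push but came back as I withdrew: slowly pushed, the flap and the finger friction keep it balanced. I give it one brisker nudge at about 0.25 m/s, stopping short of the lid, so that it carries through.

```bash
python3 -m crank '[{"fingers":0,"tx":0,"ty":0,"tz":-45,"yaw":0},{"fingers":0,"tx":15,"ty":-2,"tz":-75,"yaw":0},{"fingers":0,"tx":38,"ty":-4,"tz":-84,"yaw":0},{"fingers":0,"tx":38,"ty":-4,"tz":-84,"yaw":0},{"fingers":0,"tx":38,"ty":-4,"tz":-84,"yaw":0}]'
python3 st.py
```

```text
t: 19.15
ee_pos: [0.5096, 0.1012, 0.1341]
tool_rot: [[0.993, -0.117, -0.002], [-0.117, -0.993, -0.0], [-0.002, 0.0, -1.0]]
force: [-1.4, 0.6, 0.5]
finger_gap: 0.0
finger_force: 0.0
tcp box -0.07965432220177988 -0.0016536495663098025 0.0 [-1.43471838  0.56073863  0.5445946 ]
```

```bash
python3 -m crank '[{"fingers":0,"tx":26,"ty":-3,"tz":0,"yaw":0},{"fingers":0,"tx":55,"ty":-6,"tz":0,"yaw":0},{"fingers":0,"tx":30,"ty":-3,"tz":0,"yaw":0},{"fingers":0,"tx":-5,"ty":1,"tz":0,"yaw":0},{"fingers":0,"tx":-35,"ty":4,"tz":20,"yaw":0}]'
python3 -m crank '[{"fingers":0,"tx":-3,"ty":0,"tz":40,"yaw":0},{"fingers":0,"tx":-3,"ty":0,"tz":64,"yaw":0},{"fingers":0,"tx":-3,"ty":0,"tz":64,"yaw":0},{"fingers":0,"tx":-3,"ty":0,"tz":64,"yaw":0},{"fingers":0,"tx":-3,"ty":0,"tz":64,"yaw":0}]'
python3 v.py | cut -c1-150
```

```text
t: 19.65
ee_pos: [0.4716, 0.1051, 0.1535]
tool_rot: [[0.993, -0.117, -0.004], [-0.117, -0.993, -0.001], [-0.004, 0.001, -1.0]]
force: [0.7, 0.1, 0.3]
finger_gap: -0.003
finger_force: 0.0
t: 20.15
ee_pos: [0.4712, 0.1051, 0.2183]
tool_rot: [[0.993, -0.117, -0.001], [-0.117, -0.993, -0.0], [-0.001, 0.0, -1.0]]
force: [-0.2, -0.4, -0.1]
finger_gap: -0.002
finger_force: 0.0
tcp -0.11827806380449664 -0.0020635961390115323 0.21802010267193497
1 13  57   59   77   74   75   74   75   76   78   51   59   54   54   59   56   54   58   55   53   53   55   51   50   93   92   86   89   87   91  
4 11  65   61   83   94   94   95   96   96  100   53   46   60   56   53   54   55   54   48   52   54   53   58   47  106  101   98  104  101  102  
7 10  62   61   63   95   94   95   97   95   95   49   54   53   60   61   54   53   55   60   64   56   55   52   49  101   99   98  102  100  102  
10 8  64   62   65   76   97   94   93   95   95   47   54   58   51   55   58   65   61   55   54   55   60   50   50   99  100   99  103   98   77  
13 6  63   61   64   64   94   93   93   93   96   52  
[... 1962 characters left out ...]
8w 106w 107w 106w 106w 104w 106w 105w 104w 102w 105w 108w 107w 109w 107w 110w 111w 109w 111w 111
55 -19 110w 109w 110w 109w 110w 105w 107w 107w 108w 108w 109w 106w 106w 105w 109w 110w 108w 110w 111w 110w 108w 110w 109w 110w 113w 112w 112w 103w 105
58 -21  97w 103w 101w 103w 104w 105w 104w 106w 105w 106w 104w 107w 106w 103w 108w 104w 104w 106w 108w 109w 111w 110w 112w 110w 106w 104w 105w  97w 102
61 -23  93w  94w  95w  92w 101w  99w  96w 100w 103w 103w 102w 106w 106w 102w 104w 107w 107w 102w 105w 108w 105w 103w 101w 103w  98w  97w  99w 100w 100
64 -25  98w 100w  99w  98w  98w  99w  94w  97w 106w 103w 102w 101w 105w 102w 100w 103w 102w 102w 104w 104w 108w  95w  95w  97w 101w 103w 101w 103w 103
```

No change. The width of the straight sides puts the tin's axis at about z = 98 mm near the edge, tipped some 65°, with its base corner only about 132 mm high, so the nudge went over it. At that tilt a light press of the fingertips' front edge on the sloping wall, right above the shelf's edge, should eject it forward. I go there and lower in small steps.

```bash
python3 -m crank '[{"fingers":0,"tx":25,"ty":-3,"tz":-20,"yaw":0},{"fingers":0,"tx":55,"ty":-6,"tz":-45,"yaw":0},{"fingers":0,"tx":80,"ty":-9,"tz":-63,"yaw":0},{"fingers":0,"tx":92,"ty":-10,"tz":-66,"yaw":0},{"fingers":0,"tx":96,"ty":-11,"tz":-66,"yaw":0}]'
python3 st.py
python3 -m crank '[{"fingers":0,"tx":1,"ty":0,"tz":-4,"yaw":0},{"fingers":0,"tx":1,"ty":0,"tz":-7,"yaw":0},{"fingers":0,"tx":1,"ty":0,"tz":-10,"yaw":0},{"fingers":0,"tx":1,"ty":0,"tz":-12,"yaw":0},{"fingers":0,"tx":1,"ty":0,"tz":-14,"yaw":0}]'
python3 st.py
```

```text
t: 20.7
ee_pos: [0.568, 0.0941, 0.1515]
tool_rot: [[0.993, -0.117, -0.003], [-0.117, -0.993, -0.0], [-0.002, 0.001, -1.0]]
force: [0.3, 0.3, -0.7]
finger_gap: 0.0
finger_force: 0.0
tcp box -0.020910523193323174 -0.0022250579208463904 0.0 [ 0.34457132  0.33831575 -0.70844853]
t: 21.2
ee_pos: [0.5687, 0.0943, 0.139]
tool_rot: [[0.993, -0.117, 0.0], [-0.117, -0.993, 0.0], [0.0, -0.0, -1.0]]
force: [-0.4, 0.6, 1.5]
finger_gap: -0.001
finger_force: 0.0
tcp box -0.02020218082198868 -0.0019108251644414484 0.0 [-0.355717    0.58956543  1.51486648]
```

```bash
python3 -m crank '[{"fingers":0,"tx":0,"ty":0,"tz":-1,"yaw":0},{"fingers":0,"tx":0,"ty":0,"tz":-2,"yaw":0},{"fingers":0,"tx":0,"ty":0,"tz":-3,"yaw":0},{"fingers":0,"tx":0,"ty":0,"tz":-4,"yaw":0},{"fingers":0,"tx":0,"ty":0,"tz":-5,"yaw":0}]'
python3 st.py
python3 -m crank '[{"fingers":0,"tx":0,"ty":0,"tz":-1,"yaw":0},{"fingers":0,"tx":0,"ty":0,"tz":-1,"yaw":0},{"fingers":0,"tx":0,"ty":0,"tz":-2,"yaw":0},{"fingers":0,"tx":0,"ty":0,"tz":-2,"yaw":0},{"fingers":0,"tx":0,"ty":0,"tz":-2,"yaw":0}]'
python3 st.py
```

```text
t: 21.7
ee_pos: [0.568, 0.0943, 0.1335]
tool_rot: [[0.993, -0.117, -0.002], [-0.117, -0.993, -0.0], [-0.002, 0.0, -1.0]]
force: [-6.0, 0.4, 2.9]
finger_gap: -0.003
finger_force: 0.0
tcp box -0.020926596051217695 -0.001985704009822326 0.0 [-5.9791221   0.36938019  2.88872511]
t: 22.2
ee_pos: [0.568, 0.0944, 0.1313]
tool_rot: [[0.993, -0.117, -0.002], [-0.117, -0.993, -0.0], [-0.002, 0.0, -1.0]]
force: [-5.6, 0.5, 1.5]
finger_gap: -0.002
finger_force: 0.0
tcp box -0.020952184304877157 -0.0019739003984501507 0.0 [-5.57982784  0.49432864  1.50709676]
```

```bash
python3 -m crank '[{"fingers":0,"tx":-1,"ty":0,"tz":-1,"yaw":0},{"fingers":0,"tx":-1,"ty":0,"tz":-2,"yaw":0},{"fingers":0,"tx":-1,"ty":0,"tz":-3,"yaw":0},{"fingers":0,"tx":-1,"ty":0,"tz":-3,"yaw":0},{"fingers":0,"tx":-1,"ty":0,"tz":-3,"yaw":0}]'
python3 st.py
python3 -m crank '[{"fingers":0,"tx":-12,"ty":1,"tz":4,"yaw":0},{"fingers":0,"tx":-40,"ty":4,"tz":10,"yaw":0},{"fingers":0,"tx":-70,"ty":8,"tz":35,"yaw":0},{"fingers":0,"tx":-95,"ty":10,"tz":70,"yaw":0},{"fingers":0,"tx":-98,"ty":11,"tz":90,"yaw":0}]'
python3 v.py | cut -c1-150 | awk 'NR%2'
```

```text
t: 22.7
ee_pos: [0.568, 0.0941, 0.1287]
tool_rot: [[0.993, -0.117, 0.0], [-0.117, -0.993, -0.0], [0.0, 0.0, -1.0]]
force: [-0.9, 0.1, 0.0]
finger_gap: 0.003
finger_force: 0.0
tcp box -0.02084050000798988 -0.002189201545700325 0.0 [-0.87920183  0.05004084  0.02482327]
t: 23.2
ee_pos: [0.4671, 0.1056, 0.2211]
tool_rot: [[0.993, -0.116, 0.001], [-0.116, -0.993, 0.0], [0.001, -0.0, -1.0]]
force: [1.3, 0.9, -0.1]
finger_gap: 0.003
finger_force: 0.0
tcp -0.12028644813791253 -0.0011846405697815033 0.2237031516784698
4 8  59   62   65   65   98   99   78   75   78   80   76   44   45   43   45   46   44   45   45   45   45   43   45   83   88   89   97  102   67   
10 4  65   64   62   64   61   95   95   94   94   97   96   42   44   42   46   43   47   45   47   41   41   55  101   97  101   99   99   66   62  
16 1  63   63   65   66   63   69   95   95   94   97   97   97   99   84   72   71   73   77   90  101  102   98  105   99   98  100  101   62  133  
22 -3  63   64   65   63   64   67   94   97   98   97   95  101   98   97   98  101   99  100   97   99   99  103  103  101   99  1
[... 375 characters left out ...]
7w  99w  97w  96w  95w  99w 100w  98w  97w 105w 102w 103w 100w 103w 105w 103w 104w 107w 110w 110
46 -17 110w 109w 108w 114w 109w 108w 111w 108w 107w 108w 108w 110w 106w 104w 105w 107w 110w 109w 108w 106w 107w 109w 110w 111w 108w 113w 112w 110w 110
52 -21  94w 101w 100w  99w 103w 105w 106w 106w 108w 105w 100w 103w 106w 106w 106w 108w 105w 108w 106w 105w 107w 109w 109w 110w 103w 105w 104w 100w  99
58 -25 103w 100w  97w 101w 102w 100w  98w  96w 103w 103w 103w 104w 104w 101w 104w 104w 105w 103w 101w 103w 106w  98w  96w  98w 100w 101w 103w 102w 105
64 -29 106  107w 106w 109w 104w 100w 108w 104w 103w 103w 101w  98w 101w 100w 102w 101w  99w 104w 102w 103w 101w 104w 103w 101w 103w 107w 104w 110w 107
```

The tin has left the shelf: there is clear wood up to the edge. I let it settle and move the hand aside to check the flap against the first frame.

```bash
python3 -m crank '[{"fingers":0,"tx":0,"ty":-48,"tz":10,"yaw":0},{"fingers":0,"tx":0,"ty":-96,"tz":20,"yaw":0},{"fingers":0,"tx":0,"ty":-144,"tz":30,"yaw":0},{"fingers":0,"tx":0,"ty":-192,"tz":40,"yaw":0},{"fingers":0,"tx":0,"ty":-240,"tz":40,"yaw":0}]'
python3 -m crank '[{"fingers":0,"tx":0,"ty":0,"tz":0,"yaw":0},{"fingers":0,"tx":0,"ty":0,"tz":0,"yaw":0},{"fingers":0,"tx":0,"ty":0,"tz":0,"yaw":0},{"fingers":0,"tx":0,"ty":0,"tz":0,"yaw":0},{"fingers":0,"tx":0,"ty":0,"tz":0,"yaw":0}]'
python3 rect.py; sed 's/d=grab(.top.)/import pickle;d=pickle.load(open("f0.pkl","rb"))[0]/' rect.py > r0.py; echo shut; python3 r0.py
```

```text
t: 23.75
ee_pos: [0.47, -0.1367, 0.2604]
tool_rot: [[0.993, -0.117, 0.003], [-0.117, -0.993, -0.001], [0.003, 0.0, -1.0]]
force: [-0.1, 0.3, 0.1]
finger_gap: -0.002
finger_force: 0.0
t: 24.25
ee_pos: [0.4701, -0.1335, 0.2588]
tool_rot: [[0.993, -0.115, 0.0], [-0.115, -0.993, 0.0], [0.0, -0.0, -1.0]]
force: [-0.3, 0.1, 0.5]
finger_gap: 0.001
finger_force: 0.0
 196 151w 150w 149w 151w 145w 148w 146w 146w 148w 144w 145w 149w 147w 149w 149w 152w 153w 152w 154w 155w 151w 152w 154w 150w 158w
 190 177w 135w 116w 122w 118w 120w 121w 115w 117w 118w 112w 117w 120w 113w 118w 119w 118w 121w 120w 124w 126w 119w 121w 137w 171w
 184 224  151  101   99  101   96  104   96   93   95   95   92   96   92   95   98   93   91   96   97  107   99   91  133  198 
 178 213  146  107   96   96   90   96   93   95   93   96   96   91   93   97   93   92   94   91   91   95   96   90  135  197 
 172 158  132   99   96   95   95   97   97   97   97   97   97   96   96   99   94   96   98   94   97   94   95   93  123  152 
 166 126  128  107   96   98  103  104  102  108  104  106  112  100  106  110   98  106 
[... 3244 characters left out ...]
  110  112  106  109  109  107  109  106  123  136 
 118 127  126  132  128  133  131  128  131  127  129  135  132  128  132  133  129  133  129  128  133  129  126  131  143  141 
 112 125  129  144  142  145  145  140  144  142  142  150  144  143  149  144  144  147  145  145  151  144  144  149  154  144 
 106 123  129  143  147  141  146  145  140  145  145  146  147  147  145  148  149  147  151  148  149  150  151  144  155  140 
 100 124  124  129  139  132  131  140  132  134  138  134  134  141  133  135  142  137  138  142  132  139  145  133  147  133 
  94 123  118w 116w 119w 118w 114w 120w 120w 117w 121w 119w 116w 119w 118w 115w 122w 120w 115w 120w 114w 118w 120w 125w 144w 129
```

The flap area matches the shut frame, and the tin shows below the flap's edge on the box's floor. The hand is clear, so I wait half a second more and hand in.

```bash
python3 -m crank '[{"fingers":0,"tx":0,"ty":0,"tz":0,"yaw":0},{"fingers":0,"tx":0,"ty":0,"tz":0,"yaw":0},{"fingers":0,"tx":0,"ty":0,"tz":0,"yaw":0},{"fingers":0,"tx":0,"ty":0,"tz":0,"yaw":0},{"fingers":0,"tx":0,"ty":0,"tz":0,"yaw":0}]'
python3 -c "
from workcell import job
print(job.close_job())"
```

```text
t: 24.8
ee_pos: [0.4699, -0.1348, 0.2588]
tool_rot: [[0.993, -0.117, -0.0], [-0.117, -0.993, 0.0], [-0.0, -0.0, -1.0]]
force: [0.9, -0.3, -0.0]
finger_gap: -0.003
finger_force: 0.0
the job is handed in; nothing more can be done
None
```

The job is handed in at about 25 s (no verdict came back): the last camera readings show the tin inside the box and the flap shut, but after it tipped and hung on the flap I freed it with extra pushes, one brisk nudge and a downward press with the fingertips, touched the lid at up to about 23 N, and viewed 11 pictures instead of 10.

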